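# Put the waveguide tee and short straight back in their kit tray

## Robot

A 7-joint arm with a two-finger parallel gripper is mounted at the origin on the work surface. World frame = base frame: x ahead of the robot, y to its left, z up, the work surface at z = 0. Lengths are in m, angles in rad, forces in N, time in s.
With the tool pointing down it reaches from about 0.35 to 0.9 m from the base axis. Payload 8.1 kg.
Tool frame: the origin (TCP) lies at the centre of the arm's flange, where the gripper is bolted on; the fingertips stand 178 mm ahead of it and the grasp point (between the pads) lies 159 mm ahead of it; z points along the fingers, y is the line along which they close (so a half turn about z gives the same grasp; the last joint's range is limited). The gripper opens to 92 mm and grips with 3 to 60 N. Pads are 19 mm wide; open, the fingers measure 130 mm over their backs; the gripper's body (75 mm by 190 mm) begins 47 mm behind the grasp point.
Start: joints at [1.235, 0.434, 0.025, 1.573, -0.012, 1.134, -0.075], TCP at [0.144, -0.608, 0.405] pointing down, gripper open.
Joint ranges: [-2.62, 2.62], [-0.44, 2.09], [-1.27, 1.32], [0.08, 2.57], [-1.32, 4.46], [0.12, 2], [-2.74, 2.74]. Speed limits (rad/s): [2.22, 2.22, 3.01, 3.01, 3.14, 3.14, 3.14].

## Interface

Orientations are given as a rotation vector (axis times angle).
In Python, from cell import arm gives the robot as it stands. The module is installed in compiled form; this text tells all that it offers.
- The arm moves only by the shell command python3 -m inch 'ROWS' [FORCE]. ROWS is text: rows parted by semicolons, each of 5 numbers parted by spaces: the shift along the tool's x, y, z in m, then the turn about the tool's z in rad, then the finger opening in m, from 0 to 0.0918. In form: x y z roll fingers; .... A call has 1 to 5 rows; each row is the pose to reach, as a shift and turn from the pose commanded when the call began, along the tool's axes at that moment; what a row does not reach only later rows make up. A row lasts 1/10 s, in which the tool goes at most 50 mm and 8.59 degrees, less where a joint would pass 70% of its speed; a pose out of reach is approached as far as the arm can. A call with a gripper value outside its range is refused whole. The fingers move at their own pace and stop on an object; FORCE is the grip in N (left out, the last holds). Time passes only in rows, so rows that repeat a pose let the fingers close. It gives the time, the measured TCP pose, the force, the opening and the grip force at its end, in the units of the state.
- arm.observe(): the state, without advancing time (a new reading comes with each control period).
- arm.get_image(name): name is "scene" or "top"; returns the picture (400x640x3 uint8, red, green, blue); there is no depth.
- arm.get_calibration(name): a dict with "intrinsics" (3x3 intrinsics, pixels), "pose" (4x4, takes a point from camera to world coordinates). Camera axes: x right, y up, looking along -z (the intrinsics and any distortion apply to the point x, -y, -z); pixel columns grow to the right and rows downward; lengths in m; the calibration is good to about 2 mm. A picture is of the moment at which its call begins. get_calibration takes no time and is no camera call.
- arm.sign_off(): hands the job in; it is judged then, once.
Trained networks look in the newest picture that a camera, given by its name, has taken for a name from the list of things; names that differ only in an ending like _2 or _b are one class to them, and where a whole thing is asked for, a point or a joint stands for the part that bears it (a point fixed in the world has none). Each returns a list of dicts, best first, with "conf" (0 to 1); they miss things now and then, are a little off and sometimes report something else, mostly with a low value. They report only what shows in the picture. A call takes as long as a camera call. They do not tell look-alikes from the thing itself.
- arm.look_for(camera, query): "point" ([row, column] in pixels, amid what is visible of it).
- arm.silhouettes(camera, query): "region" (400x640 bool, what is visible of it) and "point" ([row, column] in pixels, amid what is visible of it).
- arm.place_of(camera, query): "point" ([row, column] in pixels: a listed point, or the origin of a listed thing).
The state is a dict: "clock": time; "joints": joint angles; "dq": joint speeds; "joint_efforts": joint torques, N m; "position": TCP position; "ee_rot": TCP orientation; "force": force on the tool from outside, world axes, zero at the start; "ft_torque": the same for the moment, N m; "width": opening from 0.0 (shut) to 1.0 (fully open); "gripper_force": force on a finger pad.
Only numpy, scipy, OpenCV 4.12 (cv2) and the standard library are available. Lean on these libraries where they do the work, as an engineer would, in place of code of your own. Each camera call takes 0.05 s, during which the arm holds its last target. There are 200 camera calls.

## Task

Put the T-shaped waveguide tee and the short straight waveguide section back into the black foam kit tray, each lying flat and fully home in the cut-out of its own shape, and let go of them. The elbow and the long straight section do not belong in this tray.

Things in the scene. Friction and masses are not known exactly. Their poses are not given: they have to be found in the camera images.
- tee: Sizes in mm. Grey T of tube, 19 wide, 38 tall (15 to 53 above its underside); stands on 3 brass flanges 49 wide, 68 tall, 6 thick. Bar along y, 150 over flanges; stem along +x, flange face at x=80. Origin: bar and stem centre lines cross, at underside height; z up. Balance point x=17. Grip across the stem from above, about 32 out and 40 up (clear of the foam). 0.25-0.5 kg. An elbow lies nearby.
- straight: Sizes in mm. Short straight grey tube, 19 wide, 38 tall (15 to 53 above its underside), along x; stands on 2 brass end flanges 49 wide, 68 tall, 6 thick; 120 long over flanges. Origin: middle of length, at underside height; z up. Same either way round. Grip across its middle from above, about 40 up. 0.17-0.35 kg. A 220 mm long one lies at the bench's far edge.
- tee_seat (a point): Sizes in mm. T cut-out in the kit tray: black foam, top 22 above the bench, 165 x 300, aluminium rim 23.5 tall, flat on the bench; cut-outs 14 deep with yellow floor, 10 clearance all round the part's outline, flanges included. Point: where the tee's origin belongs, on the yellow floor, 8 above the bench. x along the stem towards its foot, y along the bar, z up.
- straight_seat (a point): Sizes in mm. Straight cut-out in the same tray, dumb-bell shaped (wider end pockets for flanges), 14 deep, 10 clearance all round. Point: where the straight's origin belongs, on the yellow floor, 8 above the bench. x along its length (either way round will do), z up. It lies 149.5 along y and 28 along x from the tee cut-out's point, in that one's axes.
Not all that is in view belongs to the job. What is shaped like the tee but red is not meant.

How it is judged:
By the outcome, as a careful person would: the job done as asked, in the order asked, and still so for the second after the job is handed in, with the robot touching nothing.
It also fails if it takes over 56 s, if anything falls off the work surface, if the arm or the gripper's body presses on something with over 40 N, if the wrist force passes 120 N, or if a joint passes its speed limit or range.

## Working session

There is one attempt and no reset: what is moved stays moved. The work goes in short steps, Python scripts to look and compute and a shell command to move; the robot and the scene stay as the last step left them, time stands still between calls to the robot, and variables do not carry over. Pictures are saved under pics/ and viewed, at most 10 in all, crops included, and the job is handed in when it is done.

```bash
mkdir -p pics
cat > h.py <<'E'
import numpy as np, cv2
from cell import arm
from scipy.spatial.transform import Rotation as R
def save(cam,name,crop=None,s=1):
    im=arm.get_image(cam)[:,:,::-1]
    if crop: im=im[crop[0]:crop[1],crop[2]:crop[3]]
    if s!=1: im=cv2.resize(im,None,fx=s,fy=s,interpolation=cv2.INTER_CUBIC)
    cv2.imwrite('pics/'+name,im)
def w(cam,rc,z):
    c=arm.get_calibration(cam);K=np.array(c['intrinsics']);T=np.array(c['pose'])
    d=np.linalg.inv(K)@[rc[1],rc[0],1]; d=T[:3,:3]@(d*[1,-1,-1]); o=T[:3,3]
    return o+d*(z-o[2])/d[2]
def px(cam,p):
    c=arm.get_calibration(cam);K=np.array(c['intrinsics']);T=np.array(c['pose'])
    q=T[:3,:3].T@(np.array(p)-T[:3,3])*[1,-1,-1]; q=K@q; return q[1]/q[2],q[0]/q[2]
E
python3 - <<'E'
from h import *
np.set_printoptions(precision=4,suppress=True)
save('scene','s0.png');save('top','t0.png')
for c in('scene','top'): print(c,arm.get_calibration(c))
for c in('top','scene'):
  for q,z in(('tee',0),('straight',0),('tee_seat',.008),('straight_seat',.008)):
    for r in arm.place_of(c,q)[:4]: print(c,q,round(r['conf'],2),np.round(r['point']),w(c,r['point'],z))
s=arm.observe();print(s)
E
```

```text
scene {'intrinsics': array([[445.0656,   0.    , 317.5946],
       [  0.    , 445.0656, 195.2935],
       [  0.    ,   0.    ,   1.    ]]), 'pose': array([[ 0.0914, -0.7598,  0.6437,  1.1488],
       [ 0.9957,  0.0778, -0.0495, -0.0105],
       [-0.0125,  0.6455,  0.7636,  0.7908],
       [ 0.    ,  0.    ,  0.    ,  1.    ]])}
top {'intrinsics': array([[369.0793,   0.    , 321.3869],
       [  0.    , 369.0793, 201.7238],
       [  0.    ,   0.    ,   1.    ]]), 'pose': array([[-0.0076,  0.9916, -0.1294,  0.4322],
       [-0.9996, -0.0111, -0.026 ,  0.0125],
       [-0.0272,  0.1292,  0.9913,  0.7983],
       [ 0.    ,  0.    ,  0.    ,  1.    ]])}
top tee 0.7 [210. 177.] [0.5205 0.3505 0.    ]
top tee 0.58 [268. 186.] [0.3952 0.3267 0.    ]
top straight 0.66 [149. 287.] [0.6567 0.1085 0.    ]
top tee_seat 0.8 [213. 491.] [ 0.507 -0.328  0.008]
top straight_seat 0.89 [207. 415.] [ 0.5213 -0.1681  0.008 ]
scene tee 0.88 [195. 446.] [0.5123 0.3379 0.    ]
scene tee 0.71 [159. 428.] [0.3914 0.3249 0.    ]
scene straight 0.62 [257. 356.] [0.6583 0.104  0.    ]
scene tee_seat 0.79 [213. 160.] [ 0.5047 -0.316   0.008 ]
scene straight_seat 0.78 [213. 226.] [ 0.5193 -0.1691  0.008 ]
{'clock': 0.5, 'joints': array([ 1.2354,  0.4345,  0.025 ,  1.5733, -0.0116,  1.134 , -0.0751]), 'dq': array([ 0.    , -0.0024,  0.0008,  0.0002,  0.0006,  0.001 ,  0.0001]), 'joint_efforts': array([ -0.0013, -66.7143,   0.9827, -31.4571,  -0.0606,   0.0338,
         0.    ]), 'position': array([ 0.1441, -0.6081,  0.4047]), 'ee_rot': array([-3.1203, -0.3646,  0.    ]), 'force': array([ 0.4209,  0.0677, -0.4443]), 'ft_torque': array([ 0.0097, -0.0024, -0.0599]), 'gripper_force': 0.0, 'width': 0.9999452286543045}
```

View pics/t0.png

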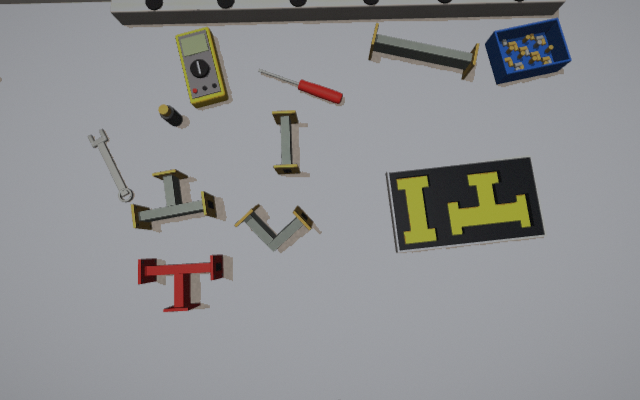

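View pics/s0.png

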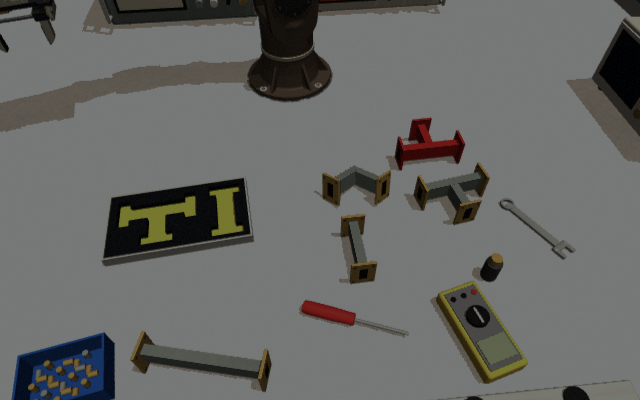

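Top view: tee at about (210,175) with its stem up (+x), straight at (140,287), tray cut-outs at (213,490) and (207,415). The red tee, the elbow at (228,275) and the long straight at (50,423) are to be left alone. Next I'll fit the models to the masks in both views.

```bash
cat > fit.py <<'E'
from h import *
from scipy.optimize import minimize
def box(x0,x1,y0,y1,z0,z1): return np.array([[x,y,z] for x in(x0,x1) for y in(y0,y1) for z in(z0,z1)])/1e3
TEE=[box(-9.5,9.5,-75,75,15,53),box(0,80,-9.5,9.5,15,53),box(74,80,-24.5,24.5,0,68),box(-24.5,24.5,-75,-69,0,68),box(-24.5,24.5,69,75,0,68)]
STR=[box(-60,60,-9.5,9.5,15,53),box(-60,-54,-24.5,24.5,0,68),box(54,60,-24.5,24.5,0,68)]
def fp(bs,g=10):  # footprint boxes grown, flat
    out=[]
    for b in bs:
        lo,hi=b.min(0)*1e3-g,b.max(0)*1e3+g
        out.append(box(lo[0],hi[0],lo[1],hi[1],0,0))
    return out
def P(cam,pts,cal={}):
    if cam not in cal: c=arm.get_calibration(cam);cal[cam]=(np.array(c['intrinsics']),np.array(c['pose']))
    K,T=cal[cam]; q=((pts-T[:3,3])@T[:3,:3]*[1,-1,-1])@K.T; return q[:,:2]/q[:,2:]
S=4
def draw(cam,bs,pose,z):
    m=np.zeros((400*S//2,640*S//2),np.uint8); m=np.zeros((800,1280),np.uint8)
    c,s=np.cos(pose[2]),np.sin(pose[2])
    for b in bs:
        p=b@np.array([[c,s,0],[-s,c,0],[0,0,1]])+[pose[0],pose[1],z]
        h=cv2.convexHull(((P(cam,p)+.5)*2*16).astype(np.int32)-8)
        cv2.fillConvexPoly(m,h,1,shift=4)
    return m>0
def iou(a,b): return (a&b).sum()/max(1,(a|b).sum())
def up(m): return cv2.resize(m.astype(np.uint8),(1280,800),interpolation=cv2.INTER_NEAREST)>0
def fit(f,x0):
    best=minimize(f,x0,method='Nelder-Mead',options=dict(initial_simplex=np.array([x0]+[np.array(x0)+d for d in np.diag([.012,.012,.1])]),xatol=2e-4,fatol=1e-4,maxiter=150))
    return np.round(best.x,4),round(-best.fun,3)
def fitobj(name,bs,x0,z=0,cams=('top','scene')):
    ms={}
    for c in cams:
        arm.get_image(c)
        r=[d for d in arm.silhouettes(c,name)]
        r=[d for d in r if np.hypot(*(np.array(d['point'])-px(c,[x0[0],x0[1],z+.03])))<25]
        if r: ms[c]=up(r[0]['region'])
    for sub in [list(ms)]+[[c] for c in ms]:
        print(name,sub,*fit(lambda x:-np.mean([iou(draw(c,bs,x,z),ms[c]) for c in sub]),x0))
def fitseat(x0):
    ms={}
    for c in('top','scene'):
        im=arm.get_image(c); hsv=cv2.cvtColor(im,cv2.COLOR_RGB2HSV)
        m=(hsv[...,0]>22)&(hsv[...,0]<35)&(hsv[...,1]>120)&(hsv[...,2]>90)
        roi=np.zeros_like(m); u,v=P(c,np.array([[x0[0],x0[1]+.07,.01]]))[0].astype(int); roi[max(0,v-48):v+48,max(0,u-85):u+85]=1
        ms[c]=up(m&roi)
    def f(x,sub):
        c,s=np.cos(x[2]),np.sin(x[2]); y=[x[0]+.028*c-.1495*s,x[1]+.028*s+.1495*c,x[2]]
        g=lambda k,z:draw(k,fp(TEE),x,z)|draw(k,fp(STR),y,z)
        return -np.mean([iou(g(k,.008)&g(k,.022),ms[k]) for k in sub])
    for sub in(['top','scene'],['top'],['scene']):
        x,v=fit(lambda x:f(x,sub),x0); c,s=np.cos(x[2]),np.sin(x[2])
        print('seat',sub,x,v,'str',np.round([x[0]+.028*c-.1495*s,x[1]+.028*s+.1495*c],4))
E
python3 - <<'E'
from fit import *
fitobj('tee',TEE,[.515,.344,.1])
fitobj('straight',STR,[.657,.106,0])
fitseat([.506,-.322,.1])
print(arm.observe()['clock'])
E
```

```text
tee ['top', 'scene'] [0.5159 0.34   0.1704] 0.908
tee ['top'] [0.5167 0.3402 0.1757] 0.93
tee ['scene'] [0.514  0.3389 0.1668] 0.919
straight ['top', 'scene'] [0.6589 0.1059 0.0368] 0.907
straight ['top'] [0.66   0.1063 0.0434] 0.899
straight ['scene'] [0.6581 0.1053 0.0243] 0.938
seat ['top', 'scene'] [ 0.5043 -0.3192  0.1004] 0.921 str [ 0.5172 -0.1676]
seat ['top'] [ 0.5046 -0.3189  0.1011] 0.962 str [ 0.5174 -0.1673]
seat ['scene'] [ 0.5036 -0.3203  0.1064] 0.89 str [ 0.5156 -0.1687]
1.0
```

```bash
python3 -m inch '0.24 0 0 0 0.09;0.24 0 0 0 0.09;0.24 0 0 0 0.09;0.24 0 0 0 0.09;0.24 0 0 0 0.09' && python3 -m inch '0.02 -0.045 0 0 0.09;0.04 -0.09 0 0 0.09;0.06 -0.13 0 0 0.09;0.08 -0.17 0 0 0.09;0.093 -0.21 0 0 0.09'
```

```text
clock: 1.5
position: [0.3809, -0.5513, 0.4048]
ee_rot: [-3.12, -0.368, -0.002]
force: [0.1, 0.4, -0.1]
width: 0.979
gripper_force: 0.0
clock: 2.0
position: [0.4205, -0.3248, 0.4049]
ee_rot: [3.12, 0.367, 0.001]
force: [0.2, 0.1, 0.5]
width: 0.979
gripper_force: 0.0
```

```bash
cat > to.py <<'E'
import sys
from h import *
def to(p,yaw=None):
    s=arm.observe(); Rm=R.from_rotvec(s['ee_rot']).as_matrix(); y=np.arctan2(Rm[1,0],Rm[0,0])
    d=Rm.T@(np.array(p)-s['position'])
    print('pos',np.round(s['position'],4),'yaw',round(y,4),'tilt',np.round(Rm[:2,2],4),'shift',np.round(d,4),'roll',None if yaw is None else round((y-yaw+np.pi/2)%np.pi-np.pi/2,4),'t',s['clock'],'F',np.round(s['force'],1))
if __name__=='__main__': a=list(map(float,sys.argv[1:])); to(a[:3],a[3])
E
python3 -m inch '0.02 -0.045 0 0 0.09;0.04 -0.09 0 0 0.09;0.06 -0.13 0 0 0.09;0.08 -0.17 0 0 0.09;0.093 -0.208 0 0 0.09' >/dev/null && python3 -m inch '0.02 -0.045 0 0 0.09;0.04 -0.09 0 0 0.09;0.06 -0.13 0 0 0.09;0.08 -0.17 0 0 0.09;0.093 -0.208 0 0 0.09' >/dev/null&& python3 -m inch '0.02 -0.045 0 0 0.09;0.04 -0.09 0 0 0.09;0.06 -0.13 0 0 0.09;0.08 -0.17 0 0.03 0.09;0.093 -0.208 0 0.06 0.09'; python3 to.py .5475 .3454 .29 .17
python3 - <<'E'
from h import *
save('scene','s1.png',(90,270,350,550),3); save('top','t1.png')
E
```

```text
clock: 3.5
position: [0.5479, 0.3464, 0.4045]
ee_rot: [-3.13, -0.269, -0.001]
force: [0.6, 0.2, 0.9]
width: 0.984
gripper_force: 0.0
pos [0.5479 0.3464 0.4045] yaw 0.1712 tilt [0.0004 0.0001] shift [-0.0006  0.0009  0.1145] roll 0.0012 t 3.5 F [0.6 0.2 0.9]
```

View pics/s1.png

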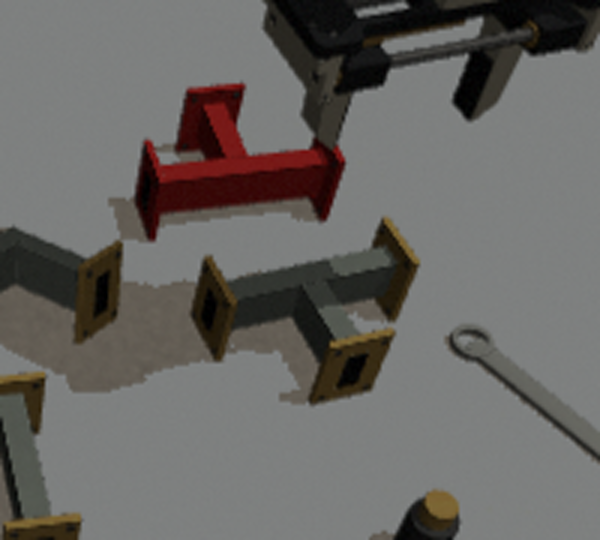

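The open fingers are above the tee, astride its stem in the x–y fit; the stem's end flange is at (370,350) in the crop. I'll go down and take one more look before closing.

```bash
python3 -m inch '0 0.001 0.04 0 0.09;0 0.001 0.08 0 0.09;0 0.001 0.115 0 0.09;0 0.001 0.135 0 0.09;0 0.001 0.145 0 0.09'; python3 to.py .5475 .3454 .199 .17
python3 - <<'E'
from h import *
save('scene','s2.png',(90,270,350,550),3)
E
```

```text
clock: 4.1
position: [0.5471, 0.3427, 0.2574]
ee_rot: [3.128, 0.27, -0.004]
force: [-0.6, -0.4, -0.1]
width: 0.982
gripper_force: 0.0
pos [0.5471 0.3427 0.2574] yaw 0.1725 tilt [-0.0026 -0.0021] shift [ 0.0011 -0.0027  0.0584] roll 0.0025 t 4.1 F [-0.6 -0.4 -0.1]
```

View pics/s2.png

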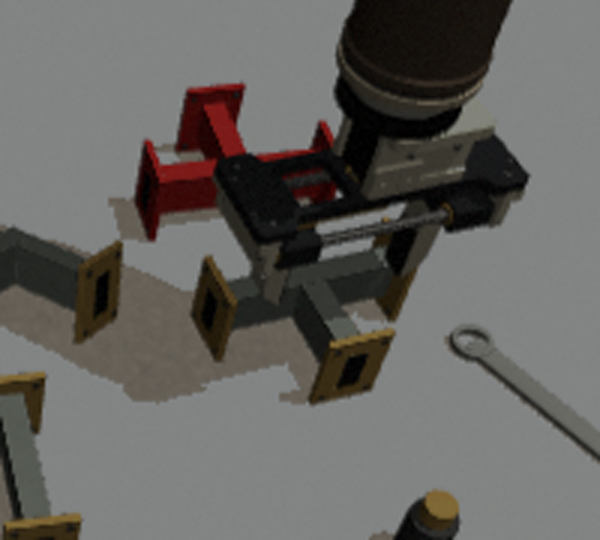

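The fingers straddle the stem cleanly, left tip at about (270,290) in the crop, just behind the stem flange. I'll descend and grip.

```bash
python3 -m inch '0 -0.003 0.03 0 0.09;0.001 -0.003 0.05 0 0.09;0.001 -0.003 0.058 0 0.09;0.001 -0.003 0.058 0 0.05;0.001 -0.003 0.058 0 0' 50; python3 -m inch '0 0 0 0 0;0 0 0 0 0;0 0 0 0 0;0 0 0 0 0' 50; python3 to.py .5475 .3454 .199 .17
```

```text
clock: 4.65
position: [0.5485, 0.3469, 0.2031]
ee_rot: [-3.129, -0.27, -0.003]
force: [-0.1, -0.0, 0.2]
width: 0.855
gripper_force: 0.0
clock: 5.05
position: [0.5481, 0.3466, 0.2021]
ee_rot: [-3.13, -0.271, -0.001]
force: [-0.0, 0.3, 0.3]
width: 0.507
gripper_force: 0.0
pos [0.5481 0.3466 0.2021] yaw 0.1726 tilt [0.0004 0.0002] shift [-0.0008  0.0011  0.003 ] roll 0.0026 t 5.05 F [-0.   0.3  0.3]
```

```bash
python3 -m inch '0 0.001 0.002 0 0;0 0.001 0.002 0 0;0 0.001 0.002 0 0;0 0.001 0.002 0 0;0 0.001 0.002 0 0' 50; python3 -m inch '0 0 0 0 0;0 0 0 0 0;0 0 0 0 0' 50; python3 to.py .5475 .3454 .199 .17
```

```text
clock: 5.55
position: [0.5481, 0.3456, 0.1996]
ee_rot: [3.13, 0.271, -0.0]
force: [-0.9, -0.7, -0.8]
width: 0.205
gripper_force: 50.0
clock: 5.85
position: [0.5481, 0.3456, 0.1996]
ee_rot: [3.13, 0.271, -0.0]
force: [0.1, -0.6, -1.3]
width: 0.2
gripper_force: 50.0
pos [0.5481 0.3456 0.1996] yaw 0.1727 tilt [-0.0002 -0.0002] shift [-0.0006  0.0001  0.0006] roll 0.0027 t 5.85 F [ 0.1 -0.6 -1.3]
```

```bash
python3 -m inch '0 0 -0.02 0 0;0 0 -0.06 0 0;0 0 -0.1 0 0;0 0 -0.12 0 0;0 0 -0.13 0 0'
python3 - <<'E'
from h import *
save('scene','s3.png',(60,300,300,620),2.4)
E
```

```text
clock: 6.35
position: [0.5483, 0.3461, 0.332]
ee_rot: [-3.128, -0.271, -0.004]
force: [1.1, -0.1, -3.6]
width: 0.203
gripper_force: 50.0
```

View pics/s3.png

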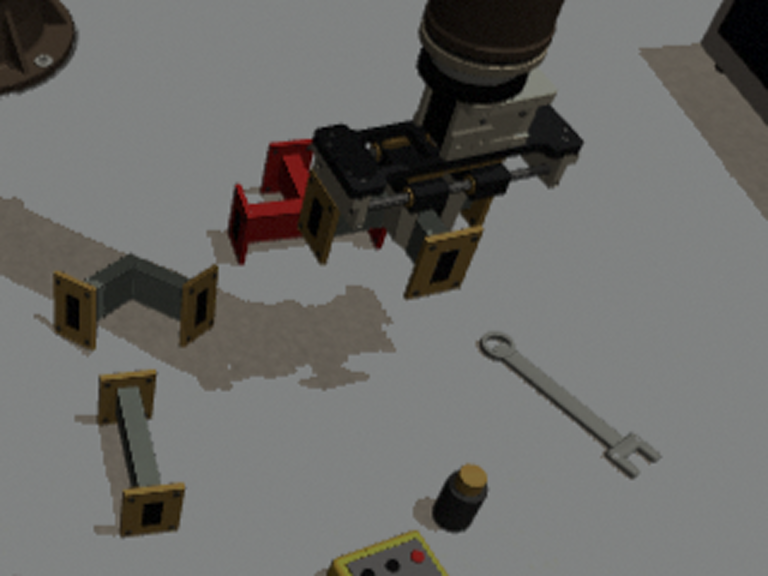

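The tee hangs level in the grip, flange at (440,262) in the crop, well clear of the bench. I'll carry it to the tray.

```bash
python3 -m inch '-0.006 0.03 0 0 0;-0.014 0.07 0 0 0;-0.023 0.115 0 0 0;-0.032 0.16 0 0 0;-0.042 0.207 0 0 0' >/dev/null; python3 -m inch '-0.009 0.045 0 0 0;-0.018 0.09 0 0 0;-0.027 0.135 0 0 0;-0.036 0.18 0 0 0;-0.043 0.22 0 0 0' >/dev/null; python3 -m inch '-0.009 0.045 0 0 0;-0.018 0.09 0 0 0;-0.027 0.135 0 0 0;-0.036 0.18 0 0.03 0;-0.041 0.22 0 0.07 0'; python3 -m inch '0 0 0 0 0;0 0 0 0 0'; python3 to.py .5363 -.3158 .24 .101
```

```text
clock: 7.9
position: [0.5338, -0.316, 0.3278]
ee_rot: [-3.137, -0.157, 0.004]
force: [0.3, 0.1, -3.0]
width: 0.205
gripper_force: 50.0
clock: 8.1
position: [0.5344, -0.3143, 0.3277]
ee_rot: [-3.136, -0.158, 0.004]
force: [-0.9, 0.6, -3.4]
width: 0.199
gripper_force: 50.0
pos [ 0.5344 -0.3143  0.3277] yaw 0.1004 tilt [-0.0027  0.0013] shift [0.002  0.0018 0.0877] roll -0.0006 t 8.1 F [-0.9  0.6 -3.4]
```

```bash
python3 -m inch '0.002 0.002 0.03 0 0;0.002 0.002 0.06 0 0;0.002 0.002 0.075 0 0;0.002 0.002 0.085 0 0;0.002 0.002 0.085 0 0'; python3 to.py .5363 -.3158 .208 .101
python3 - <<'E'
from fit import *
s=arm.observe(); g=np.array(s['position']); 
im=arm.get_image('scene')[:,:,::-1].copy(); im=cv2.resize(im,None,fx=2,fy=2)
yaw=.1004; c,sn=np.cos(yaw),np.sin(yaw)
o=[g[0]-.032*c,g[1]-.032*sn,yaw]
for k,col,z in((o,(0,0,255),g[2]-.199),):
    m=draw('scene',TEE,k,z).astype(np.uint8)
    cs,_=cv2.findContours(m,cv2.RETR_EXTERNAL,cv2.CHAIN_APPROX_NONE); cv2.drawContours(im,cs,-1,col,1)
cv2.imwrite('pics/s4.png',cv2.resize(im[250:600,140:560],None,fx=1.7,fy=1.7))
E
```

```text
clock: 8.6
position: [0.5373, -0.3143, 0.2436]
ee_rot: [-3.136, -0.163, 0.003]
force: [-1.2, -0.5, -3.3]
width: 0.202
gripper_force: 50.0
pos [ 0.5373 -0.3143  0.2436] yaw 0.1039 tilt [-0.0019  0.0013] shift [-0.0011  0.0015  0.0356] roll 0.0029 t 8.6 F [-1.2 -0.5 -3.3]
```

View pics/s4.png

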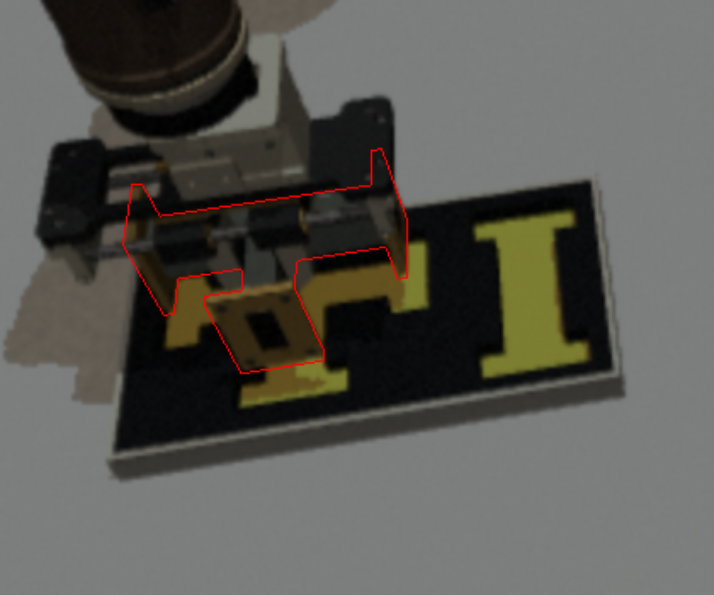

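The predicted outline (red) matches the held tee, and it sits over the T cut-out. I'll lower it slowly.

```bash
python3 -m inch '-0.001 0.001 0.01 0.003 0;-0.001 0.001 0.018 0.003 0;-0.001 0.001 0.024 0.003 0;-0.001 0.001 0.029 0.003 0;-0.001 0.001 0.032 0.003 0'; python3 -m inch '0 0 0.001 0 0;0 0 0.002 0 0;0 0 0.002 0 0'; python3 to.py .5363 -.3158 .208 .101
```

```text
clock: 9.15
position: [0.5364, -0.3162, 0.2122]
ee_rot: [-3.137, -0.157, 0.001]
force: [-0.4, -0.6, -3.1]
width: 0.205
gripper_force: 50.0
clock: 9.45
position: [0.5366, -0.3162, 0.2108]
ee_rot: [3.138, 0.157, 0.0]
force: [-0.3, -0.9, -4.2]
width: 0.205
gripper_force: 50.0
pos [ 0.5366 -0.3162  0.2108] yaw 0.0997 tilt [ 0.0002 -0.0001] shift [-0.0002 -0.0005  0.0028] roll -0.0013 t 9.45 F [-0.3 -0.9 -4.2]
```

Still hanging free at 0.211, below the foam's top without any contact. I'll go the last 2–3 mm and release.

```bash
python3 -m inch '0 0 0.001 0 0;0 0 0.002 0 0;0 0 0.0025 0 0;0 0 0.0025 0 0'; python3 -m inch '0 0 0 0 0.01;0 0 0 0 0.035;0 0 0 0 0.06;0 0 0 0 0.06;0 0 0 0 0.06' 20; python3 -m inch '0 0 0 0 0.06;0 0 -0.01 0 0.06;0 0 -0.04 0 0.06;0 0 -0.08 0 0.06;0 0 -0.12 0 0.06'
```

```text
clock: 9.85
position: [0.5365, -0.3162, 0.2082]
ee_rot: [3.138, 0.157, -0.0]
force: [-0.2, 0.4, -2.9]
width: 0.205
gripper_force: 50.0
clock: 10.35
position: [0.5366, -0.3163, 0.2084]
ee_rot: [3.137, 0.157, 0.0]
force: [0.6, -0.8, 0.1]
width: 0.506
gripper_force: 0.0
clock: 10.85
position: [0.5363, -0.3161, 0.33]
ee_rot: [-3.137, -0.157, 0.001]
force: [1.5, -0.5, 0.6]
width: 0.653
gripper_force: 0.0
```

```bash
python3 -m inch '0.01 -0.03 0 0 0.09;0.027 -0.07 0 0 0.09;0.045 -0.11 0 0 0.09;0.065 -0.155 0 0 0.09;0.082 -0.2 0 0 0.09' >/dev/null; python3 -m inch '0.018 -0.045 0 0 0.09;0.036 -0.09 0 0 0.09;0.054 -0.135 0 0 0.09;0.072 -0.18 0 0.03 0.09;0.082 -0.208 0 0.065 0.09'; python3 to.py .659 .106 .199 .035
python3 - <<'E'
from fit import *
fitobj('tee',TEE,[.5045,-.319,.1],.008)
fitobj('straight',STR,[.659,.106,.035])
save('scene','s5.png',(100,300,90,410),2.4)
E
```

```text
clock: 11.85
position: [0.6592, 0.1109, 0.3292]
ee_rot: [-3.139, -0.059, -0.002]
force: [0.1, 0.1, 0.1]
width: 0.982
gripper_force: 0.0
pos [0.6592 0.1109 0.3292] yaw 0.0374 tilt [0.0009 0.0024] shift [-0.0005  0.0052  0.1302] roll 0.0024 t 11.85 F [0.1 0.1 0.1]
tee ['top', 'scene'] [ 0.5039 -0.3193  0.103 ] 0.914
tee ['top'] [ 0.5042 -0.3187  0.0991] 0.914
tee ['scene'] [ 0.5026 -0.3201  0.0982] 0.927
straight ['scene'] [0.6577 0.1052 0.0369] 0.929
straight ['scene'] [0.6577 0.1052 0.0369] 0.929
```

View pics/s5.png

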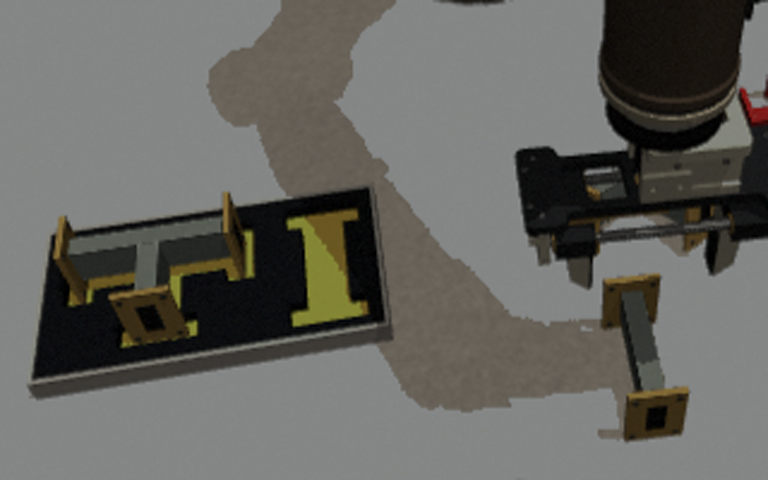

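The tee sits in the T cut-out at its seat (measured within about 1 mm), and the fingers are in line with the straight at (645,355) in the crop. I'll go down onto it.

```bash
python3 -m inch '-0.001 0.004 0.03 0 0.09;-0.001 0.004 0.07 0 0.09;-0.001 0.004 0.1 0 0.09;-0.001 0.004 0.12 0 0.09;-0.001 0.004 0.129 0 0.09'; python3 -m inch '0 0 0 0 0.09;0 0 0 0 0.05;0 0 0 0 0;0 0 0 0 0;0 0 0 0 0' 45; python3 to.py .659 .1057 .199 .036;  python3 -m inch '0 0 0 0 0;0 0 0 0 0;0 0 0 0 0;0 0 0 0 0;0 0 0 0 0'
```

```text
clock: 12.8
position: [0.6575, 0.1007, 0.197]
ee_rot: [3.14, 0.053, -0.005]
force: [-0.4, -0.4, -0.3]
width: 0.98
gripper_force: 0.0
clock: 13.3
position: [0.6585, 0.1021, 0.2001]
ee_rot: [-3.141, -0.055, -0.002]
force: [-0.5, -0.3, 0.2]
width: 0.679
gripper_force: 0.0
pos [0.6585 0.1021 0.2001] yaw 0.0347 tilt [0.0012 0.0002] shift [ 0.0007 -0.0036  0.0011] roll -0.0013 t 13.3 F [-0.5 -0.3  0.2]
clock: 13.8
position: [0.6582, 0.1022, 0.1992]
ee_rot: [-3.141, -0.055, -0.0]
force: [0.3, 0.9, -0.2]
width: 0.246
gripper_force: 0.5
```

```bash
python3 -m inch '0 0 0 0 0;0 0 0 0 0;0 0 0 0 0'; python3 -m inch '0 0 -0.02 0 0;0 0 -0.06 0 0;0 0 -0.1 0 0;0 0 -0.13 0 0;0 0 -0.13 0 0'; python3 to.py .5173 -.1675 .33 .101
```

```text
clock: 14.1
position: [0.6582, 0.1022, 0.1992]
ee_rot: [-3.141, -0.055, 0.0]
force: [0.8, 0.5, -0.0]
width: 0.207
gripper_force: 45.0
clock: 14.6
position: [0.6595, 0.1022, 0.3341]
ee_rot: [-3.14, -0.054, -0.012]
force: [0.1, 1.0, -2.0]
width: 0.207
gripper_force: 45.0
pos [0.6595 0.1022 0.3341] yaw 0.0343 tilt [0.0075 0.0014] shift [-0.1514  0.2647  0.0027] roll -0.0667 t 14.6 F [ 0.1  1.  -2. ]
```

```bash
python3 -m inch '-0.01 0.018 0 0 0;-0.025 0.045 0 0 0;-0.045 0.08 0 0 0;-0.065 0.115 0 0 0;-0.085 0.15 0 0 0' >/dev/null; python3 -m inch '-0.02 0.035 0 0 0;-0.04 0.07 0 0 0;-0.055 0.095 0 -0.03 0;-0.065 0.115 0 -0.066 0;-0.065 0.115 0 -0.066 0';python3 -m inch '0 0 0.03 0 0;0 0 0.06 0 0;0 0 0.08 0 0;0 0 0.085 0 0;0 0 0.085 0 0'; python3 to.py .5173 -.1675 .207 .101
python3 - <<'E'
from fit import *
s=arm.observe(); g=np.array(s['position']); yaw=.101; c,sn=np.cos(yaw),np.sin(yaw)
im=arm.get_image('scene')[:,:,::-1].copy(); im=cv2.resize(im,None,fx=2,fy=2)
for k,col,z in(([g[0],g[1],yaw],(0,0,255),g[2]-.199),):
    m=draw('scene',STR,k,z).astype(np.uint8)
    cs,_=cv2.findContours(m,cv2.RETR_EXTERNAL,cv2.CHAIN_APPROX_NONE); cv2.drawContours(im,cs,-1,col,1)
cv2.imwrite('pics/s6.png',cv2.resize(im[250:600,140:560],None,fx=1.7,fy=1.7))
E
```

```text
clock: 15.6
position: [0.5153, -0.172, 0.328]
ee_rot: [3.136, 0.151, -0.005]
force: [-0.4, 0.7, -1.9]
width: 0.207
gripper_force: 45.0
clock: 16.1
position: [0.5173, -0.1675, 0.2433]
ee_rot: [-3.137, -0.159, 0.003]
force: [-0.2, 0.5, -2.2]
width: 0.205
gripper_force: 45.0
pos [ 0.5173 -0.1675  0.2433] yaw 0.1012 tilt [-0.0021  0.0008] shift [0.0001 0.     0.0363] roll 0.0002 t 16.1 F [-0.2  0.5 -2.2]
```

View pics/s6.png

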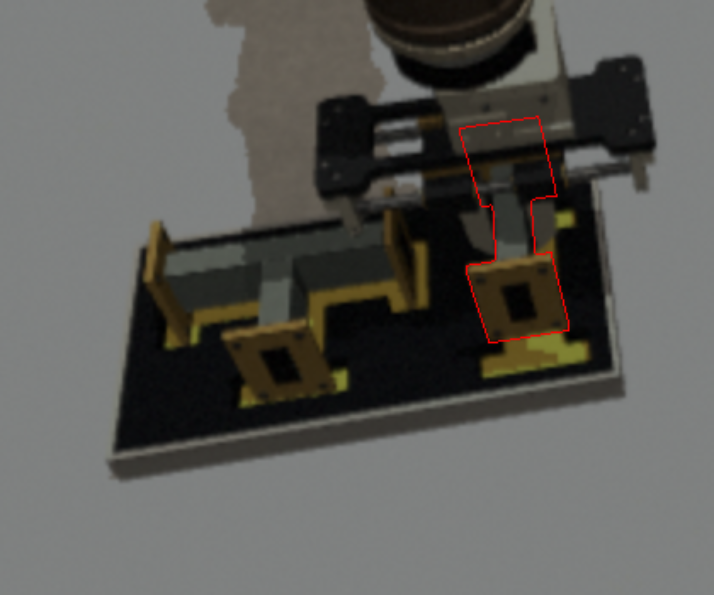

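The predicted outline fits the held straight over the dumb-bell cut-out, and the tee sits undisturbed on its left. I'll lower it and release with a modest opening.

```bash
python3 -m inch '0 0 0.01 0 0;0 0 0.018 0 0;0 0 0.024 0 0;0 0 0.029 0 0;0 0 0.032 0 0'; python3 -m inch '0 0 0.001 0 0;0 0 0.002 0 0;0 0 0.003 0 0;0 0 0.003 0 0;0 0 0.003 0 0'; python3 to.py .5173 -.1675 .2075 .101
```

```text
clock: 16.65
position: [0.5174, -0.168, 0.2117]
ee_rot: [-3.138, -0.158, 0.001]
force: [0.3, 0.3, -2.1]
width: 0.205
gripper_force: 45.0
clock: 17.15
position: [0.5176, -0.1681, 0.2094]
ee_rot: [3.137, 0.158, 0.0]
force: [0.1, 0.3, -3.2]
width: 0.2
gripper_force: 45.0
pos [ 0.5176 -0.1681  0.2094] yaw 0.1007 tilt [ 0.0002 -0.0001] shift [-0.0002 -0.0006  0.0019] roll -0.0003 t 17.15 F [ 0.1  0.3 -3.2]
```

```bash
python3 -m inch '0 0 0.001 0 0;0 0 0.002 0 0;0 0 0.002 0 0'; python3 -m inch '0 0 0 0 0.01;0 0 0 0 0.03;0 0 0 0 0.05;0 0 0 0 0.05;0 0 0 0 0.05' 20; python3 -m inch '0 0 0 0 0.05;0 0 -0.01 0 0.05;0 0 -0.04 0 0.05;0 0 -0.08 0 0.05;0 0 -0.12 0 0.05';python3 -m inch '0.02 -0.04 0 0 0.05;0.04 -0.08 0 0 0.05;0.05 -0.12 0 0 0.05;0.05 -0.15 0 0 0.05;0.05 -0.15 0 0 0.05'
python3 - <<'E'
from fit import *
fitobj('tee',TEE,[.5045,-.319,.1],.008)
fitobj('straight',STR,[.5173,-.1675,.1],.008)
save('scene','s7.png',(100,300,90,410),2.4)
E
```

```text
clock: 17.45
position: [0.5175, -0.168, 0.2072]
ee_rot: [3.138, 0.158, -0.0]
force: [0.4, -0.1, -3.1]
width: 0.199
gripper_force: 45.0
clock: 17.95
position: [0.5176, -0.168, 0.2073]
ee_rot: [3.137, 0.158, 0.0]
force: [0.7, 0.4, -0.4]
width: 0.501
gripper_force: 0.0
clock: 18.45
position: [0.5172, -0.1679, 0.3291]
ee_rot: [-3.137, -0.158, 0.001]
force: [1.0, 0.3, 0.8]
width: 0.544
gripper_force: 0.0
clock: 18.95
position: [0.5518, -0.0082, 0.3282]
ee_rot: [-3.134, -0.17, -0.001]
force: [-0.2, 0.4, 0.2]
width: 0.544
gripper_force: 0.0
tee ['scene'] [ 0.5032 -0.32    0.1081] 0.928
tee ['scene'] [ 0.5032 -0.32    0.1081] 0.928
straight ['scene'] [ 0.5163 -0.1689  0.1011] 0.911
straight ['scene'] [ 0.5163 -0.1689  0.1011] 0.911
```

View pics/s7.png

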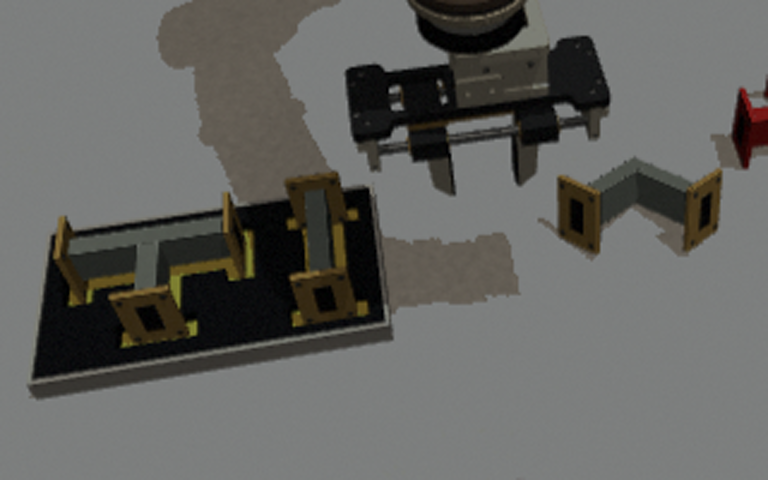

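Both parts lie flat in their cut-outs, tee at (150,260) and straight at (320,250) in the crop. The gripper is clear and the elbow untouched.

```bash
python3 -c "from cell import arm; print(arm.sign_off())"
```

```text
the job is handed in; nothing more can be done
None
```

The tee and the short straight both lie flat in their own cut-outs, within about 2 mm of the fitted seat points, and have been let go; I handed the job in at about 19 s on the robot's clock, but sign-off gave no verdict.

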